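# Rail a tray of grinding wheels into a glass engraver's rack

### The arm

A 7-joint arm with a two-finger parallel gripper is mounted at the origin on the work surface. World frame = base frame: x ahead of the robot, y to its left, z up, the work surface at z = 0. Lengths are in m, angles in rad, forces in N, time in s.
With the tool pointing down it reaches from about 0.35 to 0.9 m from the base axis. Payload 7.2 kg.
Tool frame: the origin (TCP) lies between the finger pads; the fingertips stand bot.nose_length ahead of it and the grasp point (between the pads) lies 5 mm behind it (bot.nose_length is the distance from the TCP to the fingertips, in m); z points along the fingers, y is the line along which they close (so a half turn about z gives the same grasp; the last joint's range is limited). The gripper opens to 85 mm and grips with 20 to 120 N. Pads are 22 mm wide; open, the fingers measure 114 mm over their backs; the gripper's body (76 mm by 85 mm) begins 54 mm behind the grasp point. The pads swing forward as they close: fully open they stand 13 mm farther back than shut.
Start: joints at [1.118, 0.411, -0.013, 1.596, 0.006, 1.134, -0.082], TCP at [0.235, -0.579, 0.245] pointing down, gripper open.
Joint ranges: [-2.95, 2.95], [-0.29, 1.99], [-1.47, 1.44], [0.14, 2.54], [-1.03, 4.17], [0.13, 1.85], [-2.86, 2.86]. Speed limits (rad/s): [2.39, 2.39, 3.01, 3.01, 3.14, 3.14, 3.14].

### API

Orientations are given as a unit quaternion [x, y, z, w].
In Python, from station import read_state, optics, ticket, bot gives the robot as it stands.
- The arm moves only by the tool carry_out, never from a script. Its argument "moves" is a list of rows, each an object with "travel": the shift along the tool's x, y, z in m, a list of three; "twist": the turn, a rotation vector about the tool's x, y, z in degrees, a list of three; "hand": the opening, from -1 (shut) to 1 (fully open). In form: [{"travel": [tx, ty, tz], "twist": [ax, ay, az], "hand": hand}, ...]. A call has exactly 5 rows; each row shifts and turns the commanded pose from where the row before left it, along the tool's axes as they then stand; what a row does not reach is not made up. A row lasts 1/8 s, in which the tool goes at most 62.5 mm and 10.7 degrees, less where a joint would pass 70% of its speed; a pose out of reach is approached as far as the arm can. A call is refused whole if a number of a shift passes 0.0625 or a number of a turn 10.7, either way. A call with a gripper value outside its range is refused whole. The fingers move at their own pace and stop on an object; the grip force is fixed at half the most. Time passes only in rows, so rows that do not move let the fingers close, or fill a call up. It gives the time, the measured TCP pose, the force, the opening and the grip force at its end, in the units of the state.
- read_state(): the state, without advancing time (a new reading comes with each control period).
- optics.snapshot(name): name is "scene" or "top" or "wrist"; returns a dict with "image" (400x640x3 uint8, red, green, blue), "vertical_fov" (degrees; the focal length in pixels is half the picture's height over the tangent of half this angle, whatever the lens; pixels are square), "cx", "cy" (the principal point, pixels), "dist" ([k1, k2, p1, p2, k3] as OpenCV has them; the pictures are not rectified), "rvec" (rotation vector, rad) and "tvec" (3), from world to camera coordinates, as OpenCV has them. Camera axes: x right, y down, z forward; pixel columns grow to the right and rows downward; lengths in m; the calibration is good to about 2 mm. A picture is of the moment at which its call begins. There is no depth.
- ticket.close_job(): hands the job in; it is judged then, once.
The state is a dict: "time": time; "qpos": joint angles; "joint_vel": joint speeds; "joint_torque": joint torques, N m; "position": TCP position; "eef_rot": TCP orientation; "contact_force": force on the tool from outside, world axes, zero at the start; "torque": the same for the moment, N m; "gripper_width": finger opening in m; "grasp_force": force on a finger pad.
Only numpy, scipy, OpenCV 4.12 (cv2) and the standard library are available. Lean on these libraries where they do the work, as an engineer would, in place of code of your own. Each camera call takes 0.05 s, during which the arm holds its last target. There are 200 camera calls.

### The job

Pick up the tray of small grinding wheels by its wooden grip and slide it into the steel rack on the middle rails, the empty pair right under the sheet with the two tumblers. Push it gently back against the spring bar until its front shoulders are past the upturned rail lips, press the front lightly down behind them so that the tray lies level on the rails, caught by the lips, and let go. Never ram or jam tray or rack, and leave the loose glass, tape roll and spindle where they are.

Things in the scene. Friction and masses are not known exactly. Their poses are not given: they have to be found in the camera images.
- grip (a point): Centre of the tray's grip: dark wooden block 36 long (tray x), 16 wide (tray y), 46 high, upright on the tray's tongue; best pinched across its 16 mm width. Axes as the tray.
- tray: Loose aluminium tray, 0.24-0.36 kg. Origin: underside, middle of the shoulder line; x to the rear edge, z up. Sheet 4 thick, 160 wide, from the shoulders (x 0) to the rear edge (x 140), which enters the rack first; side and rear rims to z 12. A tongue 80 wide reaches to x -103 and carries the grip (centre x -80, z 27). Nine wheels are fixed on it, top z 22.
- rack: Fixed steel rack, 158 deep, 166 wide inside, standing higher or lower by start. Origin: middle of its open front; x into the rack along the rails, z up. Tops of rail pairs: z 60, 120, 180; rails 16 wide, 4 thick; on their front 8 mm a lip stands 6 over the rail. Walls flare out in front (to x -20) and reach z 230. On the top pair: a sheet with tumblers (to z 269); other pairs empty.
- seat (a point): Nominal place of the seated tray's origin: mid-width, at the middle rails' top, x 8 in the rack. These rails, lips and spring bar (travel 9; 4 N, then 0.7 N per mm, damped) are one insert set up to 12 further in or out, unmeasured. The bar is met 4 before the shoulders clear the lips and stops 5 after; it squeezes the tray on to the lips, and holds up a tray not pressed down on the rails.
- goblet: Loose plain glass tumbler, 68 wide, 95 high; bystander. Origin under its centre.
- tape: Loose roll of paper tape lying flat, 90 wide, 24 high; bystander. Origin under its centre.
- spindle: Loose steel spindle with a 60 mm disc at each end, 154 long along its x, lying; bystander. Origin on the bench, near one end.

How it is judged:
On the way, in this order (a step that is already met when the one before it is completed fails the run):
1. the tray is lifted off the bench (height (world z) of tray above 0.03 m), for 0.1 s.
2. the tray's rear half is in the middle bay, above the middle rails and under the sheet above (x of tray in the frame of seat above -0.09 m and z of tray in the frame of seat between -0.015 and 0.04 m and y of tray in the frame of seat between -0.02 and 0.02 m), for 0.1 s.
At the end, for the whole second after the job is handed in: Tray released, at rest on the middle rails: level within 0.02 rad, its origin 3 mm below to 2 mm above the seat, 16 mm before to 18 mm behind it along the rails (by the insert), within 6 mm sideways, and squeezed between spring bar and lips (over 8 N on the rack) (x of tray in the frame of seat between -0.016 and 0.018 m and z of tray in the frame of seat between -0.003 and 0.002 m and y of tray in the frame of seat between -0.006 and 0.006 m and angle between tray's own z axis and vertical below 0.02 rad and contact force between tray and rack above 8 N and linear speed of tray below 0.01 m/s); the robot touches nothing.
It fails at once if tray and rack are pressed together with more than 40 N (contact force between tray and rack above 40 N).
It fails at once if the robot presses on the rack with more than 20 N (contact force between the arm and rack above 20 N).
It fails at once if a bystander is moved by more than 25 mm (distance of any of goblet, tape, spindle from where it was at the start of the episode above 0.025 m).
It also fails if it takes over 72 s, if anything falls off the work surface, if the arm or the gripper's body presses on something with over 40 N, if the wrist force passes 120 N, or if a joint passes its speed limit or range.

## Working session

There is one attempt and no reset: what is moved stays moved. The work goes in short steps, Python scripts to look and compute and a tool call to move; the robot and the scene stay as the last step left them, time stands still between calls to the robot, and variables do not carry over. Pictures are saved under pics/ and viewed, at most 10 in all, crops included, and the job is handed in when it is done.

Besides the shell and the picture viewer there is one more tool, called after "Request:" as name(argument=value, ...), one argument or row to a line, values as JSON. carry_out: Moves the arm, as the interface text tells. Its arguments: {"type":"object","properties":{"moves":{"type":"array"}},"required":["moves"]}

```bash
mkdir -p pics; cat > h.py <<'E'
from station import read_state, optics, ticket, bot
import numpy as np, cv2
from scipy.spatial.transform import Rotation as R
def snap(n,f=None):
    s=optics.snapshot(n)
    h=s["image"].shape[0]; fl=h/2/np.tan(np.radians(s["vertical_fov"])/2)
    s["K"]=np.array([[fl,0,s["cx"]],[0,fl,s["cy"]],[0,0,1.]]); s["D"]=np.array(s["dist"],float)
    s["Rm"]=cv2.Rodrigues(np.array(s["rvec"],float))[0]; s["t"]=np.array(s["tvec"],float)
    if f: cv2.imwrite("pics/"+f,s["image"][:,:,::-1]); np.save("pics/"+f[:-4]+".npy",{k:v for k,v in s.items()},allow_pickle=True)
    return s
def load(f): return np.load("pics/"+f+".npy",allow_pickle=True).item()
def rays(s,px):
    p=cv2.undistortPoints(np.array(px,float).reshape(-1,1,2),s["K"],s["D"]).reshape(-1,2)
    d=np.c_[p,np.ones(len(p))]@s["Rm"]; return -s["Rm"].T@s["t"], d/np.linalg.norm(d,axis=1)[:,None]
def plane(s,px,z):
    c,d=rays(s,px); return c+d*((z-c[2])/d[:,2])[:,None]
def proj(s,P): return cv2.projectPoints(np.array(P,float).reshape(-1,1,3),np.array(s["rvec"],float),s["t"],s["K"],s["D"])[0].reshape(-1,2)
def tri(s1,p1,s2,p2):
    out=[]
    c1,d1=rays(s1,p1);c2,d2=rays(s2,p2)
    for a,b in zip(d1,d2):
        x=np.linalg.lstsq(np.c_[a,-b],c2-c1,rcond=None)[0]; q1=c1+a*x[0];q2=c2+b*x[1]; out.append(np.r_[(q1+q2)/2,np.linalg.norm(q1-q2)])
    return np.array(out)
E
python3 - <<'E'
from h import *
a=snap("scene","s0.png");b=snap("top","t0.png")
for s in(a,b): print(-s["Rm"].T@s["t"],s["K"][0,0])
s=read_state();print(s["position"],s["eef_rot"],s["gripper_width"],bot.nose_length,s["time"])
E
```

```text
[ 1.05060007 -0.84516156  1.14887685] 467.78343462093704
[0.44974657 0.00683576 1.10458446] 365.9535428023687
[ 0.23440567 -0.57891642  0.24452976] [ 9.81546145e-01  1.91223986e-01 -1.92010294e-04 -7.18227904e-04] 0.08513291817764433 0.014 0.1
```

View pics/s0.png

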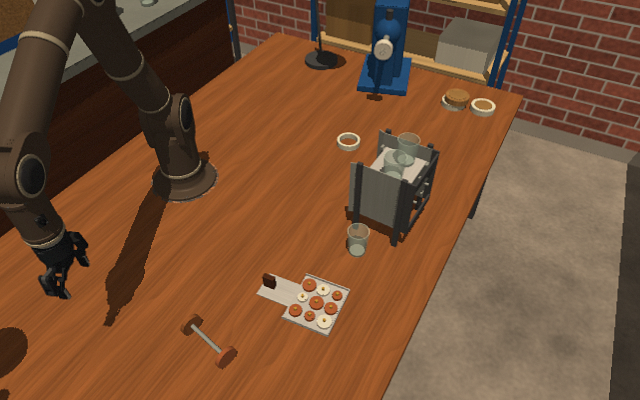

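View pics/t0.png

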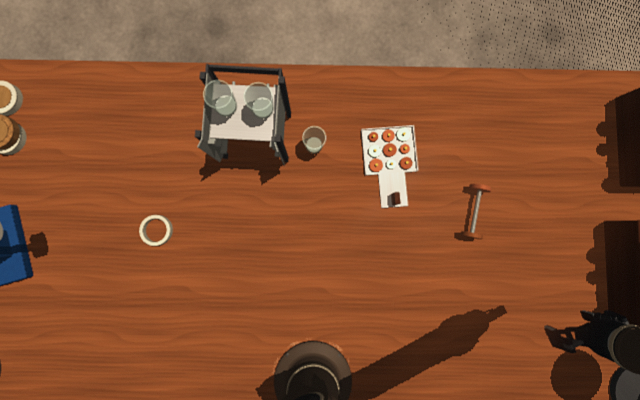

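Scene view: tray at about (318,305) with its grip at (269,281), rack at (395,190), glass at (357,240). Top view: tray at (390,150), grip at (395,199), rack at (243,115) opening towards the robot, glass at (314,139), tape at (155,230), spindle at (475,212). I'll enlarge the rack in both views.

```bash
python3 - <<'E'
from h import *
a=load("s0")["image"];b=load("t0")["image"]
A=cv2.resize(a[120:250,335:450],None,fx=4.5,fy=4.5,interpolation=cv2.INTER_CUBIC)
B=cv2.resize(b[55:215,185:425],None,fx=3.3,fy=3.3,interpolation=cv2.INTER_CUBIC)
cv2.imwrite("pics/s0c.png",A[:,:,::-1]);cv2.imwrite("pics/t0c.png",B[:,:,::-1])
t=load("t0")
# tray: bright low-sat
hsv=cv2.cvtColor(b,cv2.COLOR_RGB2HSV)
m=((hsv[...,1]<60)&(hsv[...,2]>120)).astype(np.uint8); m[:, :345]=0;m[:,430:]=0;m[:120]=0;m[215:]=0
m=cv2.morphologyEx(m,cv2.MORPH_CLOSE,np.ones((3,3)))
c=max(cv2.findContours(m,0,2)[0],key=cv2.contourArea)
print(cv2.approxPolyDP(c,3,True).reshape(-1,2).tolist())
E
```

```text
[[413, 126], [361, 130], [365, 173], [378, 174], [382, 207], [388, 206], [387, 196], [395, 191], [400, 193], [401, 201], [395, 206], [407, 204], [404, 172], [417, 169]]
```

View pics/s0c.png

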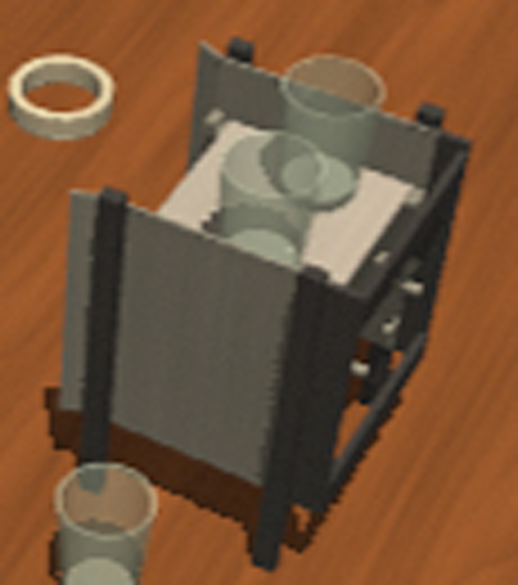

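View pics/t0c.png

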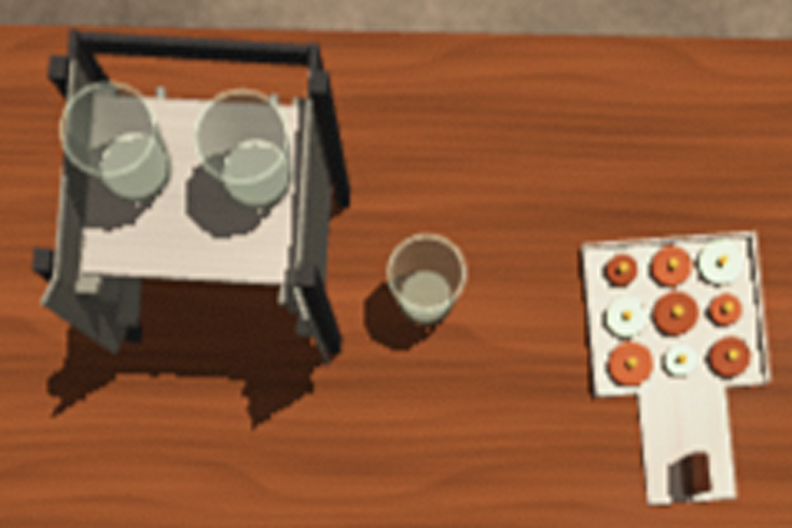

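```bash
python3 - <<'E'
from h import *
s=load("s0");t=load("t0")
S=lambda p:np.array(p)/4.5+[335,120]
T=lambda p:np.array(p)/3.3+[185,55]
sc=S([(222,125),(420,190),(240,44),(430,108),(115,192),(315,272),(277,565),(90,585)]);tp=T([(80,275),(103,97),(42,260),(58,68),(303,275),(320,75),(330,355),(425,285)])
print(tri(s,sc[:7],t,tp[:7]).round(4))
for z in(.16,.18,.2,.22): print(z,plane(t,T([(80,276),(292,283),(103,97),(300,105)]),z)[:,:2].round(4).tolist())
print("tray",plane(t,[[413,126],[361,130],[365,173],[417,169]],.012).round(4).tolist())
print("tongue",plane(t,[[382,207],[407,204]],.004).round(4).tolist(), "grip top",plane(t,T([(680,458),(703,453),(710,487),(683,492)]),.05).round(4).tolist())
print("glass",plane(t,T([(427,298)]),0))
E
```

```text
[[ 6.554e-01  2.615e-01  2.147e-01  4.500e-03]
 [ 7.970e-01  2.529e-01  2.170e-01  8.700e-03]
 [ 6.542e-01  2.729e-01  2.754e-01  2.200e-03]
 [ 7.918e-01  2.670e-01  2.765e-01  2.800e-03]
 [ 6.470e-01  9.160e-02  2.757e-01  3.300e-03]
 [ 7.877e-01  8.150e-02  2.790e-01  3.000e-04]
 [ 7.148e-01  1.325e-01 -1.092e-01  1.343e-01]]
0.16 [[0.6692, 0.2786], [0.6663, 0.1109], [0.8151, 0.2657], [0.8115, 0.1079]]
0.18 [[0.6645, 0.2729], [0.6617, 0.1087], [0.8074, 0.2602], [0.8038, 0.1057]]
0.2 [[0.6599, 0.2671], [0.6571, 0.1065], [0.7997, 0.2547], [0.7961, 0.1036]]
0.22 [[0.6552, 0.2614], [0.6526, 0.1043], [0.7919, 0.2492], [0.7885, 0.1015]]
tray [[0.753, -0.2968, 0.012], [0.7379, -0.1379, 0.012], [0.6061, -0.1505, 0.012], [0.6208, -0.308, 0.012]]
tongue [[0.5047, -0.2033, 0.004], [0.5148, -0.2791, 0.004]] grip top [[0.5411, -0.2209, 0.05], [0.5458, -0.2412, 0.05], [0.516, -0.2472, 0.05], [0.5112, -0.2235, 0.05]]
glass [[0.69094767 0.00321392 0.        ]]
```

```bash
cat >> h.py <<'E'
def rot(yaw,tilt): # tool x along yaw, z down, tilted forward by tilt deg
    return R.from_euler("z",yaw)*R.from_euler("x",180,degrees=True)*R.from_euler("y",tilt,degrees=True)
def plan(pos,Rt,n):
    st=read_state();p=np.array(st["position"]);q=R.from_quat(st["eef_rot"]);dv=(q.inv()*Rt).as_rotvec()/n;dp=(np.array(pos)-p)/n
    print("from",p.round(4),"twist/row",np.degrees(dv).round(2))
    for i in range(n):
        print(q.inv().apply(dp).round(4).tolist()); q=q*R.from_rotvec(dv)
E
python3 - <<'E'
from h import *
plan([.50,-.24,.20],rot(.095,20),10)
E
```

```text
from [ 0.2344 -0.5789  0.2445] twist/row [-0.3   1.99  1.64]
[0.0373, -0.0214, 0.0045]
[0.0365, -0.0225, 0.0056]
[0.0357, -0.0236, 0.0068]
[0.0347, -0.0246, 0.0079]
[0.0337, -0.0257, 0.0089]
[0.0326, -0.0267, 0.0099]
[0.0315, -0.0276, 0.0109]
[0.0303, -0.0286, 0.0118]
[0.029, -0.0295, 0.0127]
[0.0277, -0.0304, 0.0135]
```

Request:
carry_out(
  moves=[
    {"travel":[0.037,-0.021,0.0045],"twist":[-0.3,2,1.64],"hand":1},
    {"travel":[0.0365,-0.0225,0.0055],"twist":[-0.3,2,1.64],"hand":1},
    {"travel":[0.0355,-0.0235,0.007],"twist":[-0.3,2,1.64],"hand":1},
    {"travel":[0.035,-0.0245,0.008],"twist":[-0.3,2,1.64],"hand":1},
    {"travel":[0.0335,-0.0255,0.009],"twist":[-0.3,2,1.64],"hand":1},
  ],
)

```text
time: 0.72
position: [0.3679, -0.4095, 0.2223]
eef_rot: [0.989, 0.119, 0.088, -0.004]
contact_force: [1.0, 0.3, -0.9]
gripper_width: 0.0855
grasp_force: 0.0
```

Request:
carry_out(
  moves=[
    {"travel":[0.0325,-0.0265,0.01],"twist":[-0.3,2,1.64],"hand":1},
    {"travel":[0.0315,-0.0275,0.011],"twist":[-0.3,2,1.64],"hand":1},
    {"travel":[0.03,-0.0285,0.012],"twist":[-0.3,2,1.64],"hand":1},
    {"travel":[0.029,-0.0295,0.0125],"twist":[-0.3,2,1.64],"hand":1},
    {"travel":[0.0275,-0.0305,0.0135],"twist":[-0.3,2,1.64],"hand":1},
  ],
)

```text
time: 1.35
position: [0.5001, -0.2405, 0.2001]
eef_rot: [0.983, 0.046, 0.175, -0.008]
contact_force: [-0.0, -1.0, -1.1]
gripper_width: 0.0853
grasp_force: 0.0
```

```bash
python3 - <<'E'
from h import *
w=snap("wrist","w1.png");s=read_state();print(s["position"],s["eef_rot"],s["time"],-w["Rm"].T@w["t"],w["Rm"][2])
E
```

```text
[ 0.50239801 -0.23479517  0.19946613] [ 0.98316061  0.04838576  0.17595291 -0.00972618] 1.4 [ 0.52049022 -0.23772472  0.34467173] [ 0.07580242  0.00525731 -0.997109  ]
```

View pics/w1.png

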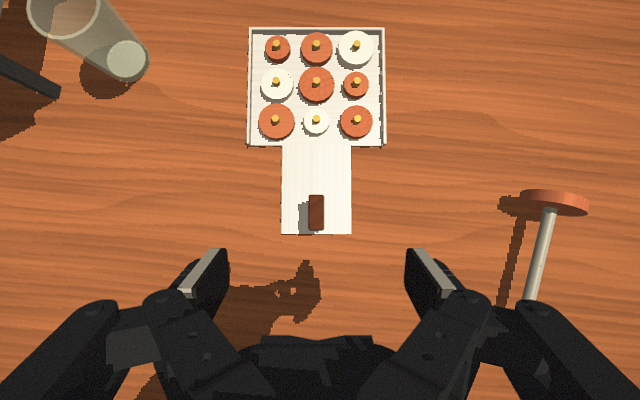

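Wrist view: the tray is straight ahead. Rear corners are at (249,28)/(384,28), shoulders at row 146, the tongue end at (282,234)/(351,234), and the grip top at about (316,212).

```bash
python3 - <<'E'
from h import *
w=load("w1")
P=plane(w,[[282,234],[351,234],[282,148],[351,147]],.004)
Q=plane(w,[[248.5,28],[384,28],[247.5,146],[385.5,146]],.012)
G=plane(w,[[309,195],[324,195],[309,230],[324,230]],.05)
print(P.round(4),Q.round(4),G.round(4),G.mean(0))
ax=(P[2]+P[3]-P[0]-P[1])[:2];print(np.arctan2(ax[1],ax[0]));d=(P[0]-P[1]);print(np.arctan2(-d[0],d[1]),np.linalg.norm(d));d=Q[0]-Q[1];print(np.arctan2(-d[0],d[1]),np.linalg.norm(d))
ax=(Q[0]+Q[1]-Q[2]-Q[3])[:2];print(np.arctan2(ax[1],ax[0]))
E
```

```text
[[ 0.5043 -0.2006  0.004 ]
 [ 0.5117 -0.2791  0.004 ]
 [ 0.6037 -0.1904  0.004 ]
 [ 0.6125 -0.2705  0.004 ]] [[ 0.7414 -0.1372  0.012 ]
 [ 0.7566 -0.2966  0.012 ]
 [ 0.6004 -0.152   0.012 ]
 [ 0.6152 -0.3089  0.012 ]] [[ 0.5475 -0.2285  0.05  ]
 [ 0.5489 -0.2434  0.05  ]
 [ 0.5129 -0.2318  0.05  ]
 [ 0.5143 -0.2466  0.05  ]] [ 0.53092383 -0.23757042  0.05      ]
0.0936939162815848
0.09375143961067392 0.07886087259629804
0.0951151112125172 0.16005776883258135
0.09582204799416665
```

```bash
python3 - <<'E'
from h import *
Rt=rot(.095,20);z=Rt.apply([0,0,1]);T=np.array([.5325,-.2375,.0275])
plan(T-.07*z,Rt,5)
E
```

```text
from [ 0.5024 -0.2348  0.1995] twist/row [-0.04 -0.06  0.03]
[-0.0063, 0.0012, 0.0203]
[-0.0063, 0.0011, 0.0203]
[-0.0062, 0.0011, 0.0203]
[-0.0062, 0.0011, 0.0203]
[-0.0062, 0.0011, 0.0203]
```

Request:
carry_out(
  moves=[
    {"travel":[-0.0063,0.001,0.0203],"twist":[0,0,0],"hand":1},
    {"travel":[-0.0063,0.001,0.0203],"twist":[0,0,0],"hand":1},
    {"travel":[-0.0063,0.001,0.0203],"twist":[0,0,0],"hand":1},
    {"travel":[-0.0063,0.001,0.0203],"twist":[0,0,0],"hand":1},
    {"travel":[-0.0063,0.001,0.0203],"twist":[0,0,0],"hand":1},
  ],
)

```text
time: 2.02
position: [0.5052, -0.2464, 0.0933]
eef_rot: [0.983, 0.047, 0.175, -0.008]
contact_force: [-0.2, 0.4, 0.1]
gripper_width: 0.0853
grasp_force: 0.0
```

```bash
python3 - <<'E'
from h import *
w=snap("wrist","w2.png")
Rt=rot(.095,20);z=Rt.apply([0,0,1]);T=np.array([.5325,-.2375,.0275])
plan(T,Rt,5)
E
```

```text
from [ 0.5039 -0.2458  0.0907] twist/row [-0.01  0.01  0.  ]
[0.0012, -0.0011, 0.0139]
[0.0012, -0.0011, 0.0139]
[0.0012, -0.0011, 0.0139]
[0.0012, -0.0011, 0.0139]
[0.0012, -0.0011, 0.0139]
```

Request:
carry_out(
  moves=[
    {"travel":[0.001,-0.0015,0.014],"twist":[0,0,0],"hand":1},
    {"travel":[0.0015,-0.001,0.014],"twist":[0,0,0],"hand":1},
    {"travel":[0.001,-0.001,0.014],"twist":[0,0,0],"hand":1},
    {"travel":[0.0015,-0.001,0.014],"twist":[0,0,0],"hand":1},
    {"travel":[0.001,-0.001,0.013],"twist":[0,0,0],"hand":1},
  ],
)

```text
time: 2.7
position: [0.5347, -0.2379, 0.0306]
eef_rot: [0.983, 0.047, 0.175, -0.008]
contact_force: [0.3, 0.6, -0.0]
gripper_width: 0.0855
grasp_force: 0.0
```

```bash
python3 - <<'E'
from h import *
Rt=rot(.095,20);T=np.array([.5325,-.2375,.0275])
snap("top");plan(T,Rt,1)
E
```

```text
from [ 0.5346 -0.2372  0.0293] twist/row [-0.   -0.09  0.07]
[-0.0027, 0.0001, 0.001]
```

Close.

Request:
carry_out(
  moves=[
    {"travel":[-0.002,0,0.001],"twist":[0,0,0],"hand":0.2},
    {"travel":[0,0,0],"twist":[0,0,0],"hand":-0.5},
    {"travel":[0,0,0],"twist":[0,0,0],"hand":-1},
    {"travel":[0,0,0],"twist":[0,0,0],"hand":-1},
    {"travel":[0,0,0],"twist":[0,0,0],"hand":-1},
  ],
)

```text
time: 3.38
position: [0.5328, -0.2385, 0.0304]
eef_rot: [0.983, 0.047, 0.175, -0.007]
contact_force: [-2.5, 0.7, 5.8]
gripper_width: 0.0153
grasp_force: 59.4
```

Request:
carry_out(
  moves=[
    {"travel":[0,0,0],"twist":[0,0,0],"hand":-1},
    {"travel":[0,0,0],"twist":[0,0,0],"hand":-1},
    {"travel":[0,0,0],"twist":[0,0,0],"hand":-1},
    {"travel":[0,0,0],"twist":[0,0,0],"hand":-1},
    {"travel":[0,0,0],"twist":[0,0,0],"hand":-1},
  ],
)

```text
time: 4.0
position: [0.5328, -0.2385, 0.0304]
eef_rot: [0.983, 0.047, 0.175, -0.007]
contact_force: [-3.1, -0.4, 6.3]
gripper_width: 0.0151
grasp_force: 59.5
```

```bash
python3 - <<'E'
from h import *
s=read_state();p=np.array(s["position"]);print(p,s["contact_force"],s["torque"],s["gripper_width"],s["grasp_force"],s["time"])
q=R.from_quat(s["eef_rot"]);print(q.inv().apply([-.034,.0,.094]))
E
```

```text
[ 0.53277625 -0.23850376  0.03039273] [-3.13094212 -0.41309253  6.27136376] [0.13504776 0.48889903 0.04623025] 0.01507020170042939 59.47540283203125 4.0
[ 0.00067112 -0.00304067 -0.09991148]
```

Request:
carry_out(
  moves=[
    {"travel":[0.0034,0,-0.0094],"twist":[0,0,0],"hand":-1},
    {"travel":[0.0034,0,-0.0094],"twist":[0,0,0],"hand":-1},
    {"travel":[0.0051,0,-0.0141],"twist":[0,0,0],"hand":-1},
    {"travel":[0.0068,0,-0.0188],"twist":[0,0,0],"hand":-1},
    {"travel":[0.0068,0,-0.0188],"twist":[0,0,0],"hand":-1},
  ],
)

```text
time: 4.62
position: [0.5323, -0.2381, 0.1062]
eef_rot: [0.983, 0.047, 0.175, -0.008]
contact_force: [0.7, 0.3, -2.5]
gripper_width: 0.0154
grasp_force: 58.5
```

```bash
python3 - <<'E'
from h import *
w=snap("wrist","w3.png");s=read_state();p=np.array(s["position"]);print(p,s["eef_rot"],s["contact_force"],s["torque"],s["time"])
E
```

```text
[ 0.53370673 -0.2387827   0.10899826] [ 0.98312143  0.04723361  0.17663356 -0.00646779] [ 0.50788907 -0.50062911 -0.84671791] [-0.06343406  0.97358435 -0.02111388] 4.675
```

View pics/w3.png

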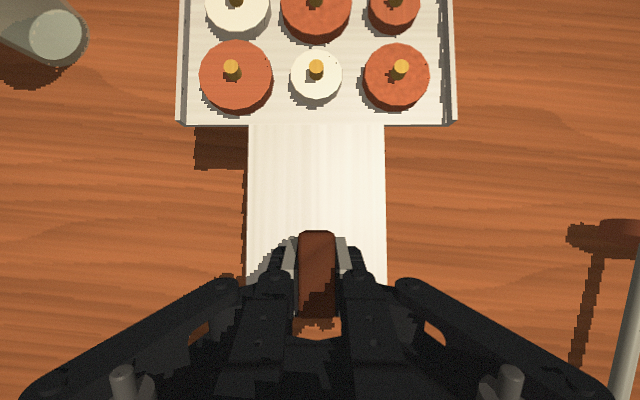

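Wrist view: the tray is in hand. Shoulder line at row 124, tongue edges at columns 248 and 385, grip top between the pads at (317,236). I'll check for droop against the no-slip prediction.

```bash
python3 - <<'E'
from h import *
w=load("w3");Rz=R.from_euler("z",.095)
G=np.array([.531,-.2376,0])+[.0009,-.0003,.0786]
for pitch in(0,2,4,6):
    Rt=Rz*R.from_euler("y",pitch,degrees=True)
    pts=np.array([[0,40,4],[0,-40,4],[0,80,12],[0,-80,12],[19,54,22]])/1000
    P=G+Rz.apply([0,0,.027])+Rt.apply(pts-[-.08,0,.027])
    print(pitch,proj(w,P).round(1).tolist())
E
```

```text
0 [[247.9, 120.9], [385.5, 121.0], [172.6, 116.0], [460.7, 116.3], [214.3, 74.0]]
2 [[249.0, 123.9], [384.4, 124.1], [174.9, 118.8], [458.3, 119.1], [216.4, 77.6]]
4 [[250.0, 127.0], [383.4, 127.1], [177.2, 121.6], [456.1, 121.9], [218.5, 81.3]]
6 [[250.9, 130.1], [382.4, 130.2], [179.3, 124.5], [453.9, 124.7], [220.5, 85.0]]
```

```bash
python3 - <<'E'
from h import *
plan([.40,-.24,.20],rot(.095,22.5),5)
def pl2(p0,R0,p1,R1,n):
    q=R0;dv=(q.inv()*R1).as_rotvec()/n;dp=(np.array(p1)-p0)/n;print(np.degrees(dv).round(2))
    for i in range(n): print(q.inv().apply(dp).round(4).tolist());q=q*R.from_rotvec(dv)
pl2(np.array([.40,-.24,.20]),rot(.095,22.5),np.array([.387,.193,.20]),rot(-.045,22.5),15)
E
```

```text
from [ 0.5337 -0.2388  0.109 ] twist/row [0.04 0.43 0.02]
[-0.0186, -0.0022, -0.0263]
[-0.0184, -0.0022, -0.0265]
[-0.0182, -0.0023, -0.0266]
[-0.0181, -0.0023, -0.0267]
[-0.0179, -0.0023, -0.0269]
[-0.2  -0.    0.49]
[0.0017, -0.0288, 0.0007]
[0.0015, -0.0288, 0.0006]
[0.0012, -0.0288, 0.0005]
[0.001, -0.0289, 0.0004]
[0.0007, -0.0289, 0.0003]
[0.0005, -0.0289, 0.0002]
[0.0002, -0.0289, 0.0001]
[-0.0, -0.0289, -0.0]
[-0.0003, -0.0289, -0.0001]
[-0.0005, -0.0289, -0.0002]
[-0.0008, -0.0289, -0.0003]
[-0.001, -0.0289, -0.0004]
[-0.0013, -0.0288, -0.0005]
[-0.0015, -0.0288, -0.0006]
[-0.0018, -0.0288, -0.0007]
```

Request:
carry_out(
  moves=[
    {"travel":[-0.0185,-0.002,-0.0265],"twist":[0,0.45,0],"hand":-1},
    {"travel":[-0.0185,-0.002,-0.0265],"twist":[0,0.45,0],"hand":-1},
    {"travel":[-0.018,-0.002,-0.0265],"twist":[0,0.45,0],"hand":-1},
    {"travel":[-0.018,-0.0025,-0.0265],"twist":[0,0.45,0],"hand":-1},
    {"travel":[-0.018,-0.0025,-0.027],"twist":[0,0.45,0],"hand":-1},
  ],
)

```text
time: 5.3
position: [0.3981, -0.2396, 0.197]
eef_rot: [0.98, 0.047, 0.194, -0.008]
contact_force: [0.3, 0.3, -1.8]
gripper_width: 0.0156
grasp_force: 59.1
```

Request:
carry_out(
  moves=[
    {"travel":[0.0015,-0.015,0.0005],"twist":[-0.2,0,0.5],"hand":-1},
    {"travel":[0.0015,-0.029,0.0005],"twist":[-0.2,0,0.5],"hand":-1},
    {"travel":[0.0012,-0.029,0.0005],"twist":[-0.2,0,0.5],"hand":-1},
    {"travel":[0.001,-0.029,0.0004],"twist":[-0.2,0,0.5],"hand":-1},
    {"travel":[0.0007,-0.029,0.0003],"twist":[-0.2,0,0.5],"hand":-1},
  ],
)

```text
time: 5.92
position: [0.3953, -0.1075, 0.1965]
eef_rot: [0.981, 0.024, 0.194, -0.004]
contact_force: [-0.3, 0.2, -3.0]
gripper_width: 0.0151
grasp_force: 59.1
```

Request:
carry_out(
  moves=[
    {"travel":[0.0005,-0.029,0.0002],"twist":[-0.2,0,0.5],"hand":-1},
    {"travel":[0.0002,-0.029,0.0001],"twist":[-0.2,0,0.5],"hand":-1},
    {"travel":[0,-0.029,0],"twist":[-0.2,0,0.5],"hand":-1},
    {"travel":[-0.0003,-0.029,-0.0001],"twist":[-0.2,0,0.5],"hand":-1},
    {"travel":[-0.0005,-0.029,-0.0002],"twist":[-0.2,0,0.5],"hand":-1},
  ],
)

```text
time: 6.55
position: [0.3908, 0.0374, 0.1963]
eef_rot: [0.981, 0.001, 0.194, 0.001]
contact_force: [1.0, 0.1, -2.8]
gripper_width: 0.0152
grasp_force: 59.2
```

Request:
carry_out(
  moves=[
    {"travel":[-0.0008,-0.029,-0.0003],"twist":[-0.2,0,0.5],"hand":-1},
    {"travel":[-0.001,-0.029,-0.0004],"twist":[-0.2,0,0.5],"hand":-1},
    {"travel":[-0.0013,-0.029,-0.0005],"twist":[-0.2,0,0.5],"hand":-1},
    {"travel":[-0.0015,-0.02,-0.0006],"twist":[-0.2,0,0.5],"hand":-1},
    {"travel":[-0.0018,-0.01,-0.0007],"twist":[-0.2,0,0.5],"hand":-1},
  ],
)

```text
time: 7.18
position: [0.3861, 0.1543, 0.1964]
eef_rot: [0.981, -0.022, 0.195, 0.005]
contact_force: [-0.5, -0.7, -2.4]
gripper_width: 0.0151
grasp_force: 59.2
```

```bash
python3 - <<'E'
from h import *
for i in range(3): snap("top")
w=snap("wrist","w4.png");s=read_state();p=np.array(s["position"]);print(p,s["eef_rot"],s["contact_force"],s["torque"],s["time"]); snap("scene","s4.png"); snap("top","t4.png")
plan([.387,.193,.20],rot(-.045,22.5),1)
E
```

```text
[0.38564711 0.15339723 0.19575664] [ 0.98075338 -0.02188373  0.19396753  0.00452936] [-0.07121868 -0.51616646 -2.00083154] [ 0.04610871  0.93613098 -0.08324236] 7.375
from [0.3858 0.1529 0.1958] twist/row [ 0.07  0.1  -0.04]
[0.001, -0.0402, -0.0042]
```

View pics/w4.png

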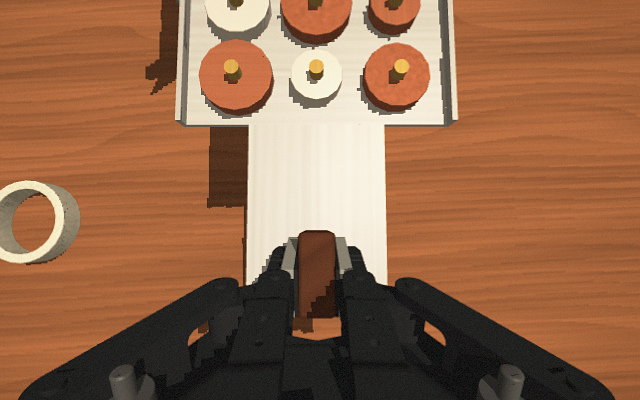

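Wrist view: the tray sits unchanged in hand (shoulders still at row 124), and the rack is out of this view. I'll refine rack yaw and centre with edge fits in the top picture.

```bash
python3 - <<'E'
from h import *
t=load("t0");g=cv2.cvtColor(t["image"],cv2.COLOR_RGB2GRAY).astype(float)
def edge(rng,lo,hi,axis,sign):
    pts=[]
    for k in rng:
        v=g[lo:hi,k] if axis==0 else g[k,lo:hi]
        d=np.diff(cv2.GaussianBlur(v.reshape(-1,1),(1,3),0.8).ravel())*sign
        i=int(d.argmax())
        if 0<i<len(d)-1:
            a,b,c=d[i-1:i+2];i=i+.5*(a-c)/(a-2*b+c+1e-9)
        x=lo+i+.5
        pts.append((k,x) if axis==0 else (x,k))
    return np.array(pts)
def fit(name,pts,z,along):
    P=plane(t,pts,z)[:,:2]
    for _ in range(4):
        u,v=(P[:,0],P[:,1]) if along=="x" else (P[:,1],P[:,0])
        c=np.polyfit(u,v,1);r=abs(v-np.polyval(c,u));P=P[r<=max(2*np.median(r),.0005)]
    print(name,"yaw",(c[0] if along=="x" else -c[0]).round(4),"mid",P.mean(0).round(4),"n",len(P),"rms",r.std().round(4))
fit("rearbar top",edge(range(212,278),60,70,0,-1),.277,"y")
fit("rearbar low",edge(range(212,278),67,76,0,1),.277,"y")
fit("sheet front",edge(range(212,270),133,146,0,-1),.217,"y")
fit("sheet left",edge(range(118,136),204,218,1,1),.217,"x")
fit("sheet right",edge(range(88,138),268,281,1,-1),.217,"x")
E
```

```text
rearbar top yaw 0.009 mid [0.8119 0.1876] n 36 rms 0.0002
rearbar low yaw -0.0358 mid [0.7995 0.1752] n 51 rms 0.0001
sheet front yaw -0.0395 mid [0.6557 0.1748] n 47 rms 0.0001
sheet left yaw -0.0682 mid [0.6838 0.2622] n 14 rms 0.0001
sheet right yaw -0.0428 mid [0.7286 0.1068] n 31 rms 0.0001
```

```bash
python3 - <<'E'
from h import *
a=load("s4")["image"];b=load("t4")["image"]
A=cv2.resize(a[110:250,290:450],None,fx=3.75,fy=3.75,interpolation=cv2.INTER_CUBIC)[:,:400]
A=cv2.resize(a[115:245,345:445],None,fx=4,fy=4,interpolation=cv2.INTER_CUBIC)
B=cv2.resize(b[55:185,190:290],None,fx=4,fy=4,interpolation=cv2.INTER_CUBIC)
cv2.imwrite("pics/c4.png",np.hstack([A,B])[:,:,::-1])
E
```

```text
(no output)
```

View pics/c4.png

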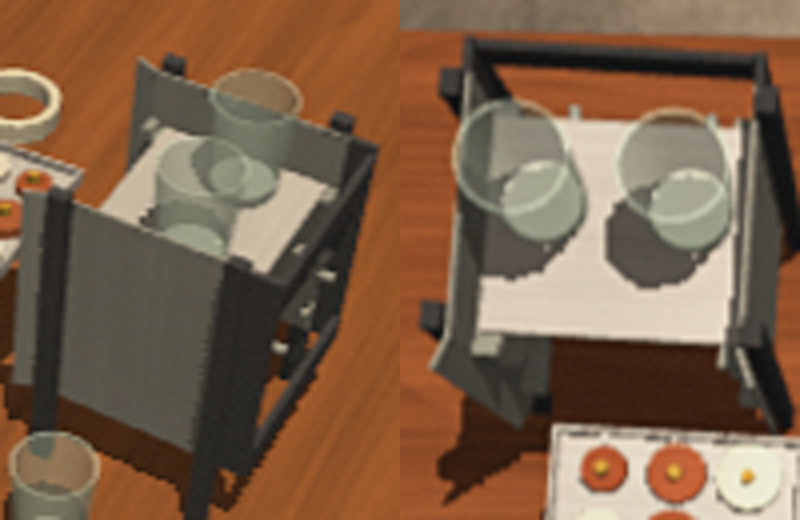

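```bash
python3 - <<'E'
from h import *
s=load("s4");t=load("t4")
S=lambda p:np.array(p)/4+[345,115]
T=lambda p:(np.array(p)-[400,0])/4+[190,55]
print(tri(s,S([(138,60),(151,122),(370,148),(160,130)]),t,T([(432,368),(488,343),(466,42),(478,332)])).round(4))
# predicted pixel of features for hypotheses of z0
Rz=R.from_euler("z",-.04)
for z0 in(.02,.03,.04):
  for x0 in (.645,.655):
    O=np.array([x0,.182-.04*(x0-.66),z0])
    P=O+Rz.apply(np.array([[-.02,.09,.23],[-.02,-.09,.23],[0,.075,.186],[0,-.075,.186],[0,-.075,.126],[.158,.083,.23]]))
    print(z0,x0,((proj(s,P)-[345,115])*4).round(0).astype(int).tolist(),((proj(t,P)-[190,55])*4+[400,0]).round(0).astype(int).tolist())
E
```

```text
[[0.6255 0.2745 0.2634 0.0011]
 [0.6494 0.2533 0.226  0.0015]
 [0.82   0.2614 0.2626 0.002 ]
 [0.6567 0.2611 0.2162 0.0025]]
0.02 0.645 [[139, 76], [27, 206], [148, 139], [58, 248], [54, 306], [350, 156]] [[441, 367], [746, 384], [489, 351], [731, 365], [740, 384], [476, 75]]
0.02 0.655 [[150, 80], [40, 210], [160, 143], [70, 253], [66, 311], [362, 161]] [[442, 350], [747, 367], [490, 336], [732, 349], [741, 369], [477, 59]]
0.03 0.645 [[140, 66], [28, 195], [150, 129], [59, 238], [55, 296], [352, 146]] [[435, 363], [744, 380], [485, 348], [729, 361], [739, 381], [471, 68]]
0.03 0.655 [[152, 70], [40, 200], [161, 133], [71, 243], [66, 301], [364, 151]] [[437, 346], [745, 363], [486, 332], [730, 345], [740, 366], [473, 52]]
0.04 0.645 [[141, 55], [29, 185], [151, 119], [60, 228], [55, 287], [354, 136]] [[430, 359], [742, 377], [480, 344], [727, 358], [737, 378], [466, 61]]
0.04 0.655 [[153, 59], [41, 189], [162, 123], [72, 233], [67, 292], [367, 140]] [[432, 342], [744, 360], [481, 328], [728, 342], [738, 363], [468, 45]]
```

```bash
python3 - <<'E'
from h import *
plan([.39,.193,.20],rot(-.04,22.5),5)
E
```

```text
from [0.3858 0.1529 0.1958] twist/row [ 0.04  0.02 -0.06]
[0.0007, -0.0081, -0.0006]
[0.0008, -0.0081, -0.0006]
[0.0008, -0.0081, -0.0006]
[0.0008, -0.0081, -0.0006]
[0.0008, -0.0081, -0.0006]
```

Request:
carry_out(
  moves=[
    {"travel":[0.001,-0.008,-0.0006],"twist":[0,0,0],"hand":-1},
    {"travel":[0.001,-0.011,-0.0006],"twist":[0,0,0],"hand":-1},
    {"travel":[0.001,-0.011,-0.0006],"twist":[0,0,0],"hand":-1},
    {"travel":[0.001,-0.008,-0.0006],"twist":[0,0,-0.2],"hand":-1},
    {"travel":[0.001,-0.002,-0.0006],"twist":[0,0,0],"hand":-1},
  ],
)

```text
time: 8.1
position: [0.3912, 0.1938, 0.2009]
eef_rot: [0.981, -0.02, 0.195, 0.005]
contact_force: [-0.1, 0.6, -2.4]
gripper_width: 0.0153
grasp_force: 59.1
```

```bash
python3 - <<'E'
from h import *
for i in range(3): snap("scene")
t=snap("top","t5.png"); snap("scene","s5.png"); s=read_state()
print(s["contact_force"],s["torque"])
plan([.41,.193-.02*.04,.20],rot(-.04,22.5),1)
b=t["image"]; cv2.imwrite("pics/c5.png",cv2.resize(b[55:225,180:300],None,fx=3.5,fy=3.5,interpolation=cv2.INTER_CUBIC)[:,:,::-1])
# tray rear corner bright mask check
q=R.from_quat(s["eef_rot"]);p=np.array(s["position"]);x=q.apply([1,0,0]);yaw=np.arctan2(x[1],x[0]);print("yaw",yaw)
Rz=R.from_euler("z",yaw);O=p-[0,0,.0304]+Rz.apply([.0782,0,0])
pts=np.array([[.14,.08,.012],[.14,-.08,.012],[0,.08,.012],[0,-.08,.012]])
print(((proj(t,O+Rz.apply(pts))-[180,55])*3.5).round(0).tolist())
E
```

```text
[ 0.05601006 -1.09712383 -3.52832829] [0.09207334 0.89412597 0.03359629]
from [0.3913 0.1926 0.2006] twist/row [ 0.16  0.09 -0.14]
[0.0171, -0.0004, 0.0076]
yaw -0.042617943146282394
[[112.0, 363.0], [332.0, 375.0], [97.0, 555.0], [320.0, 568.0]]
```

View pics/c5.png

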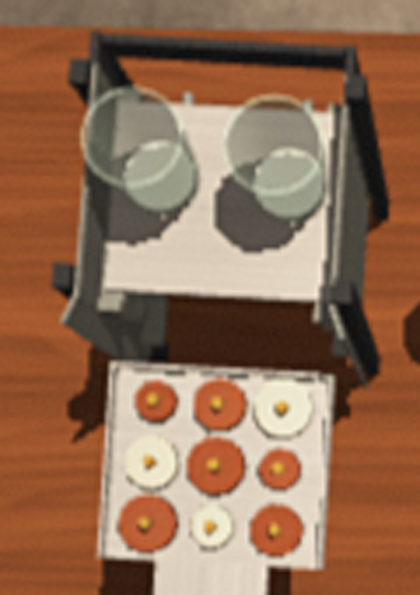

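The model matches the picture: the tray's rear corners at (111,362)/(334,375) are where predicted, centred on the rack mouth. Advancing.

Request:
carry_out(
  moves=[
    {"travel":[0.0092,0,0.0038],"twist":[0,0,0],"hand":-1},
    {"travel":[0.0092,0,0.0038],"twist":[0,0,0],"hand":-1},
    {"travel":[0.0092,0,0.0038],"twist":[0,0,0],"hand":-1},
    {"travel":[0.0092,0,0.0038],"twist":[0,0,0],"hand":-1},
    {"travel":[0.0092,0,0.0038],"twist":[0,0,0],"hand":-1},
  ],
)

```text
time: 8.98
position: [0.4417, 0.1911, 0.2005]
eef_rot: [0.981, -0.021, 0.194, 0.005]
contact_force: [-0.6, -0.1, -2.6]
gripper_width: 0.0153
grasp_force: 59.2
```

Request:
carry_out(
  moves=[
    {"travel":[0.0074,0,0.003],"twist":[0,0,0],"hand":-1},
    {"travel":[0.0074,0,0.003],"twist":[0,0,0],"hand":-1},
    {"travel":[0.0074,0,0.003],"twist":[0,0,0],"hand":-1},
    {"travel":[0.0074,0,0.003],"twist":[0,0,0],"hand":-1},
    {"travel":[0,0,0],"twist":[0,0,0],"hand":-1},
  ],
)

```text
time: 9.6
position: [0.4734, 0.1898, 0.2007]
eef_rot: [0.981, -0.021, 0.194, 0.005]
contact_force: [-0.9, 0.2, -3.1]
gripper_width: 0.0154
grasp_force: 59.2
```

```bash
python3 - <<'E'
from h import *
t=snap("top","t6.png"); w=snap("wrist","w6.png"); s=read_state();print(s["position"],s["eef_rot"],s["contact_force"],s["torque"])
A=cv2.resize(t["image"][55:225,180:300],None,fx=3.5,fy=3.5,interpolation=cv2.INTER_CUBIC)
B=cv2.resize(w["image"][:240,130:510],(380,240))
H=np.zeros((595,800,3),np.uint8);H[:595,:420]=A;H[:240,420:]=B;cv2.imwrite("pics/c6.png",H[:,:,::-1])
E
```

```text
[0.47275167 0.18985016 0.20065545] [ 0.9807555  -0.02062298  0.1940887   0.00478718] [-0.02194582 -0.3468252  -2.62234077] [0.06799297 0.92191546 0.01882573]
```

View pics/c6.png

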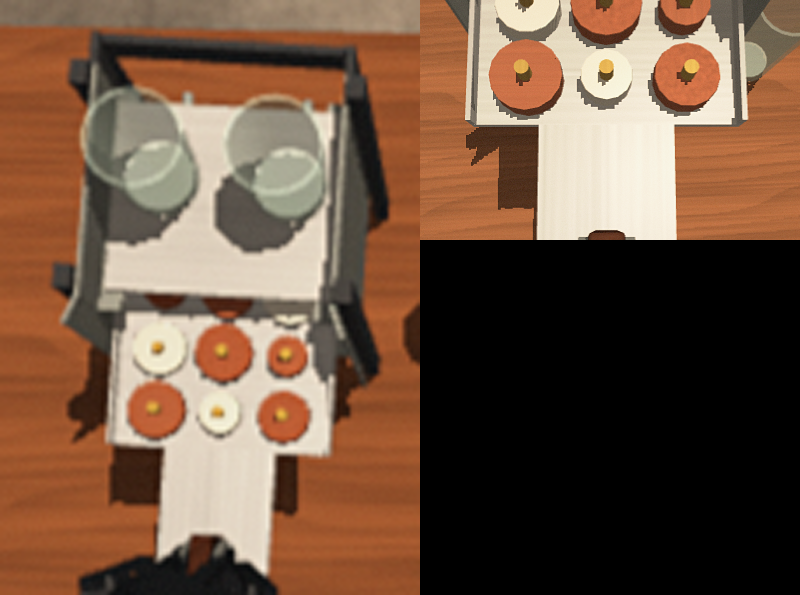

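The tray's rear third is under the top sheet, centred, and contact-free: shoulders at (107..330,450) in the crop, walls clear either side. I'll go on by force from here.

Request:
carry_out(
  moves=[
    {"travel":[0.0074,0,0.003],"twist":[0,0,0],"hand":-1},
    {"travel":[0.0074,0,0.003],"twist":[0,0,0],"hand":-1},
    {"travel":[0.0074,0,0.003],"twist":[0,0,0],"hand":-1},
    {"travel":[0.0074,0,0.003],"twist":[0,0,0],"hand":-1},
    {"travel":[0.0074,0,0.003],"twist":[0,0,0],"hand":-1},
  ],
)

```text
time: 10.32
position: [0.5134, 0.1881, 0.2009]
eef_rot: [0.981, -0.021, 0.194, 0.005]
contact_force: [0.5, -0.9, -2.4]
gripper_width: 0.0153
grasp_force: 59.1
```

Request:
carry_out(
  moves=[
    {"travel":[0.0074,0,0.003],"twist":[0,0,0],"hand":-1},
    {"travel":[0.0074,0,0.003],"twist":[0,0,0],"hand":-1},
    {"travel":[0.0037,0,0.0015],"twist":[0,0,0],"hand":-1},
    {"travel":[0.0037,0,0.0015],"twist":[0,0,0],"hand":-1},
    {"travel":[0,0,0],"twist":[0,0,0],"hand":-1},
  ],
)

```text
time: 10.95
position: [0.5369, 0.187, 0.2011]
eef_rot: [0.981, -0.021, 0.194, 0.005]
contact_force: [0.3, -0.4, -2.2]
gripper_width: 0.0151
grasp_force: 59.2
```

```bash
python3 - <<'E'
from h import *
s=read_state();print(s["position"],s["contact_force"],s["torque"]);plan([.536,.182+.04*(.66-.536),.2005],rot(-.04,22.5),1)
E
```

```text
[0.53691192 0.18704934 0.20110993] [ 0.30574131 -0.41735127 -2.21149672] [ 0.03894409  0.93494009 -0.00652561]
from [0.5369 0.187  0.2011] twist/row [ 0.12  0.1  -0.11]
[-0.0011, 0.0001, 0.0002]
```

Request:
carry_out(
  moves=[
    {"travel":[-0.0004,0,0.001],"twist":[0,0,0],"hand":-1},
    {"travel":[-0.0004,0,0.001],"twist":[0,0,0],"hand":-1},
    {"travel":[-0.0004,0,0.001],"twist":[0,0,0],"hand":-1},
    {"travel":[-0.0004,0,0.001],"twist":[0,0,0],"hand":-1},
    {"travel":[0,0,0],"twist":[0,0,0],"hand":-1},
  ],
)

```text
time: 11.58
position: [0.5368, 0.1871, 0.1968]
eef_rot: [0.981, -0.021, 0.194, 0.005]
contact_force: [-0.3, -0.5, -1.9]
gripper_width: 0.0153
grasp_force: 59.2
```

Request:
carry_out(
  moves=[
    {"travel":[-0.0004,0,0.001],"twist":[0,0,0],"hand":-1},
    {"travel":[-0.0004,0,0.001],"twist":[0,0,0],"hand":-1},
    {"travel":[-0.0004,0,0.001],"twist":[0,0,0],"hand":-1},
    {"travel":[0,0,0],"twist":[0,0,0],"hand":-1},
    {"travel":[0,0,0],"twist":[0,0,0],"hand":-1},
  ],
)

```text
time: 12.2
position: [0.5369, 0.1871, 0.1936]
eef_rot: [0.981, -0.021, 0.194, 0.005]
contact_force: [0.7, -0.2, -2.7]
gripper_width: 0.0154
grasp_force: 59.2
```

Request:
carry_out(
  moves=[
    {"travel":[-0.0004,0,0.001],"twist":[0,0,0],"hand":-1},
    {"travel":[-0.0004,0,0.001],"twist":[0,0,0],"hand":-1},
    {"travel":[0,0,0],"twist":[0,0,0],"hand":-1},
    {"travel":[0,0,0],"twist":[0,0,0],"hand":-1},
    {"travel":[0,0,0],"twist":[0,0,0],"hand":-1},
  ],
)

```text
time: 12.82
position: [0.5369, 0.1871, 0.1915]
eef_rot: [0.981, -0.021, 0.194, 0.005]
contact_force: [-0.0, -0.8, -1.8]
gripper_width: 0.015
grasp_force: 59.2
```

```bash
python3 - <<'E'
from h import *
s=read_state();print(s["position"],s["contact_force"],s["torque"])
E
```

```text
[0.53687386 0.18710766 0.1914888 ] [-0.02889761 -0.78883211 -1.75276326] [0.06303495 0.8806138  0.03860345]
```

Request:
carry_out(
  moves=[
    {"travel":[-0.0004,0,0.001],"twist":[0,0,0],"hand":-1},
    {"travel":[0,0,0],"twist":[0,0,0],"hand":-1},
    {"travel":[-0.0004,0,0.001],"twist":[0,0,0],"hand":-1},
    {"travel":[0,0,0],"twist":[0,0,0],"hand":-1},
    {"travel":[0,0,0],"twist":[0,0,0],"hand":-1},
  ],
)

```text
time: 13.45
position: [0.5371, 0.1872, 0.1897]
eef_rot: [0.981, -0.021, 0.195, 0.005]
contact_force: [-0.7, -0.2, 1.0]
gripper_width: 0.0157
grasp_force: 59.8
```

```bash
python3 - <<'E'
from h import *
s=read_state();print(s["position"],s["contact_force"],s["torque"])
E
```

```text
[0.5370922  0.18719085 0.18965331] [-0.73107941 -0.23131742  1.00669321] [-0.05944887  0.58350366 -0.09579069]
```

Lip contact found at TCP z ≈ 0.190. Raise 3 mm and push on in small steps.

Request:
carry_out(
  moves=[
    {"travel":[0.0004,0,-0.001],"twist":[0,0,0],"hand":-1},
    {"travel":[0.0004,0,-0.001],"twist":[0,0,0],"hand":-1},
    {"travel":[0.0004,0,-0.001],"twist":[0,0,0],"hand":-1},
    {"travel":[0.0037,0,0.0015],"twist":[0,0,0],"hand":-1},
    {"travel":[0.0037,0,0.0015],"twist":[0,0,0],"hand":-1},
  ],
)

```text
time: 14.08
position: [0.5452, 0.1866, 0.1926]
eef_rot: [0.981, -0.021, 0.194, 0.005]
contact_force: [-0.3, 0.3, -2.1]
gripper_width: 0.0155
grasp_force: 59.2
```

Request:
carry_out(
  moves=[
    {"travel":[0.0037,0,0.0015],"twist":[0,0,0],"hand":-1},
    {"travel":[0.0037,0,0.0015],"twist":[0,0,0],"hand":-1},
    {"travel":[0.0028,0,0.0012],"twist":[0,0,0],"hand":-1},
    {"travel":[0,0,0],"twist":[0,0,0],"hand":-1},
    {"travel":[0,0,0],"twist":[0,0,0],"hand":-1},
  ],
)

```text
time: 14.7
position: [0.5558, 0.1863, 0.1926]
eef_rot: [0.981, -0.021, 0.194, 0.005]
contact_force: [0.7, 0.1, -2.8]
gripper_width: 0.0152
grasp_force: 59.2
```

```bash
python3 - <<'E'
from h import *
s=read_state();print(s["position"],s["contact_force"],s["torque"])
E
```

```text
[0.55575984 0.18630601 0.19255897] [ 0.71193648  0.0873513  -2.76283598] [ 0.04003929  0.89719696 -0.01123197]
```

Now 2 mm per row, two rows moving per call.

Request:
carry_out(
  moves=[
    {"travel":[0.0018,0,0.0008],"twist":[0,0,0],"hand":-1},
    {"travel":[0.0018,0,0.0008],"twist":[0,0,0],"hand":-1},
    {"travel":[0,0,0],"twist":[0,0,0],"hand":-1},
    {"travel":[0,0,0],"twist":[0,0,0],"hand":-1},
    {"travel":[0,0,0],"twist":[0,0,0],"hand":-1},
  ],
)

```text
time: 15.32
position: [0.5598, 0.1862, 0.1925]
eef_rot: [0.981, -0.021, 0.194, 0.005]
contact_force: [-0.1, -0.2, -3.4]
gripper_width: 0.0151
grasp_force: 59.2
```

Request:
carry_out(
  moves=[
    {"travel":[0.0018,0,0.0008],"twist":[0,0,0],"hand":-1},
    {"travel":[0.0018,0,0.0008],"twist":[0,0,0],"hand":-1},
    {"travel":[0,0,0],"twist":[0,0,0],"hand":-1},
    {"travel":[0,0,0],"twist":[0,0,0],"hand":-1},
    {"travel":[0,0,0],"twist":[0,0,0],"hand":-1},
  ],
)

```text
time: 15.95
position: [0.5637, 0.186, 0.1924]
eef_rot: [0.981, -0.021, 0.194, 0.005]
contact_force: [0.6, -0.1, -2.7]
gripper_width: 0.0151
grasp_force: 59.2
```

Request:
carry_out(
  moves=[
    {"travel":[0.0018,0,0.0008],"twist":[0,0,0],"hand":-1},
    {"travel":[0.0018,0,0.0008],"twist":[0,0,0],"hand":-1},
    {"travel":[0,0,0],"twist":[0,0,0],"hand":-1},
    {"travel":[0,0,0],"twist":[0,0,0],"hand":-1},
    {"travel":[0,0,0],"twist":[0,0,0],"hand":-1},
  ],
)

```text
time: 16.58
position: [0.5676, 0.1858, 0.1923]
eef_rot: [0.981, -0.021, 0.194, 0.005]
contact_force: [0.4, 0.7, -2.7]
gripper_width: 0.015
grasp_force: 59.2
```

Request:
carry_out(
  moves=[
    {"travel":[0.0018,0,0.0008],"twist":[0,0,0],"hand":-1},
    {"travel":[0,0,0],"twist":[0,0,0],"hand":-1},
    {"travel":[0.0009,0,0.0004],"twist":[0,0,0],"hand":-1},
    {"travel":[0,0,0],"twist":[0,0,0],"hand":-1},
    {"travel":[0,0,0],"twist":[0,0,0],"hand":-1},
  ],
)

```text
time: 17.2
position: [0.5706, 0.1856, 0.1922]
eef_rot: [0.981, -0.021, 0.194, 0.005]
contact_force: [0.0, -0.6, -3.0]
gripper_width: 0.0152
grasp_force: 59.2
```

Request:
carry_out(
  moves=[
    {"travel":[0.0018,0,0.0008],"twist":[0,0,0],"hand":-1},
    {"travel":[0,0,0],"twist":[0,0,0],"hand":-1},
    {"travel":[0.0009,0,0.0004],"twist":[0,0,0],"hand":-1},
    {"travel":[0,0,0],"twist":[0,0,0],"hand":-1},
    {"travel":[0,0,0],"twist":[0,0,0],"hand":-1},
  ],
)

```text
time: 17.82
position: [0.5732, 0.1855, 0.1919]
eef_rot: [0.981, -0.021, 0.194, 0.005]
contact_force: [-4.6, 0.1, -2.0]
gripper_width: 0.0155
grasp_force: 59.6
```

Request:
carry_out(
  moves=[
    {"travel":[0.0018,0,0.0008],"twist":[0,0,0],"hand":-1},
    {"travel":[0,0,0],"twist":[0,0,0],"hand":-1},
    {"travel":[0.0009,0,0.0004],"twist":[0,0,0],"hand":-1},
    {"travel":[0,0,0],"twist":[0,0,0],"hand":-1},
    {"travel":[0,0,0],"twist":[0,0,0],"hand":-1},
  ],
)

```text
time: 18.45
position: [0.5759, 0.1855, 0.1917]
eef_rot: [0.981, -0.021, 0.194, 0.005]
contact_force: [-6.7, -1.0, -2.3]
gripper_width: 0.0155
grasp_force: 59.7
```

Request:
carry_out(
  moves=[
    {"travel":[0.0009,0,0.0004],"twist":[0,0,0],"hand":-1},
    {"travel":[0,0,0],"twist":[0,0,0],"hand":-1},
    {"travel":[0.0014,0,0.0006],"twist":[0,0,0],"hand":-1},
    {"travel":[0,0,0],"twist":[0,0,0],"hand":-1},
    {"travel":[0,0,0],"twist":[0,0,0],"hand":-1},
  ],
)

```text
time: 19.08
position: [0.5781, 0.1854, 0.1916]
eef_rot: [0.981, -0.02, 0.194, 0.005]
contact_force: [-8.6, -1.0, -0.5]
gripper_width: 0.0152
grasp_force: 59.9
```

Request:
carry_out(
  moves=[
    {"travel":[0.0005,0,0.0002],"twist":[0,0,0],"hand":-1},
    {"travel":[0,0,0],"twist":[0,0,0],"hand":-1},
    {"travel":[0,0,0],"twist":[0,0,0],"hand":-1},
    {"travel":[0,0,0],"twist":[0,0,0],"hand":-1},
    {"travel":[0,0,0],"twist":[0,0,0],"hand":-1},
  ],
)

```text
time: 19.7
position: [0.5786, 0.1854, 0.1915]
eef_rot: [0.981, -0.02, 0.194, 0.005]
contact_force: [-9.3, -0.8, -0.7]
gripper_width: 0.0153
grasp_force: 59.9
```

```bash
python3 - <<'E'
from h import *
s=read_state();print(s["position"],s["contact_force"],s["torque"])
E
```

```text
[0.57856197 0.18538283 0.19154085] [-9.26441639 -0.84586614 -0.67600022] [ 0.04301831  2.18681991 -0.01091094]
```

Request:
carry_out(
  moves=[
    {"travel":[-0.0004,0,0.0009],"twist":[0,0,0],"hand":-1},
    {"travel":[-0.0004,0,0.0009],"twist":[0,0,0],"hand":-1},
    {"travel":[-0.0004,0,0.0009],"twist":[0,0,0],"hand":-1},
    {"travel":[0,0,0],"twist":[0,0,0],"hand":-1},
    {"travel":[0,0,0],"twist":[0,0,0],"hand":-1},
  ],
)

```text
time: 20.32
position: [0.5789, 0.1855, 0.1891]
eef_rot: [0.981, -0.02, 0.194, 0.005]
contact_force: [-9.1, 0.2, 1.0]
gripper_width: 0.0149
grasp_force: 60.2
```

Request:
carry_out(
  moves=[
    {"travel":[-0.0004,0,0.0009],"twist":[0,0,0],"hand":-1},
    {"travel":[0,0,0],"twist":[0,0,0],"hand":-1},
    {"travel":[-0.0004,0,0.0009],"twist":[0,0,0],"hand":-1},
    {"travel":[0,0,0],"twist":[0,0,0],"hand":-1},
    {"travel":[0,0,0],"twist":[0,0,0],"hand":-1},
  ],
)

```text
time: 20.95
position: [0.5789, 0.1856, 0.1872]
eef_rot: [0.981, -0.02, 0.194, 0.005]
contact_force: [-9.3, 0.0, 0.5]
gripper_width: 0.0155
grasp_force: 60.2
```

```bash
python3 - <<'E'
from h import *
s=read_state();print(s["position"],s["contact_force"],s["torque"])
E
```

```text
[0.57886783 0.18562384 0.18717658] [-9.30609969  0.03458561  0.46210459] [-0.03316062  1.72392062 -0.05386093]
```

Request:
carry_out(
  moves=[
    {"travel":[-0.0004,0,0.0009],"twist":[0,0,0],"hand":-1},
    {"travel":[0,0,0],"twist":[0,0,0],"hand":-1},
    {"travel":[-0.0004,0,0.0009],"twist":[0,0,0],"hand":-1},
    {"travel":[0,0,0],"twist":[0,0,0],"hand":-1},
    {"travel":[0,0,0],"twist":[0,0,0],"hand":-1},
  ],
)

```text
time: 21.58
position: [0.5788, 0.1857, 0.1852]
eef_rot: [0.981, -0.02, 0.194, 0.005]
contact_force: [-8.1, -0.4, 0.2]
gripper_width: 0.0147
grasp_force: 60.2
```

Request:
carry_out(
  moves=[
    {"travel":[-0.0004,0,0.0009],"twist":[0,0,0],"hand":-1},
    {"travel":[0,0,0],"twist":[0,0,0],"hand":-1},
    {"travel":[0,0,0],"twist":[0,0,0],"hand":-1},
    {"travel":[0,0,0],"twist":[0,0,0],"hand":-1},
    {"travel":[0,0,0],"twist":[0,0,0],"hand":-1},
  ],
)

```text
time: 22.2
position: [0.5789, 0.1857, 0.1846]
eef_rot: [0.981, -0.02, 0.194, 0.005]
contact_force: [-10.1, -1.0, 4.3]
gripper_width: 0.0155
grasp_force: 60.8
```

```bash
python3 - <<'E'
from h import *
s=read_state();print(s["position"],s["contact_force"],s["torque"])
E
```

```text
[0.57889031 0.18574075 0.18462347] [-10.06406145  -0.96629323   4.25440731] [-0.09806429  1.6596956  -0.15740304]
```

Request:
carry_out(
  moves=[
    {"travel":[-0.0004,0,0.0009],"twist":[0,0,0],"hand":-1},
    {"travel":[0,0,0],"twist":[0,0,0],"hand":-1},
    {"travel":[0,0,0],"twist":[0,0,0],"hand":-1},
    {"travel":[0,0,0],"twist":[0,0,0],"hand":-1},
    {"travel":[0,0,0],"twist":[0,0,0],"hand":-1},
  ],
)

```text
time: 22.82
position: [0.5789, 0.1858, 0.1844]
eef_rot: [0.981, -0.02, 0.195, 0.005]
contact_force: [-14.4, -2.0, 11.6]
gripper_width: 0.0152
grasp_force: 62.0
```

```bash
python3 - <<'E'
from h import *
w=snap("wrist","w7.png");s=read_state();print(s["position"],s["contact_force"],s["torque"])
p=np.array(s["position"]);q=R.from_quat(s["eef_rot"])
# compare tray edges w3 vs w7 (tray in hand: image shift = slip/pitch)
for f in("w3","w4","w7"):
    g=cv2.cvtColor(load(f)["image"],cv2.COLOR_RGB2GRAY).astype(float)
    col=g[105:150,200:230].mean(1); print(f,"shoulder row",105.5+np.diff(col).__abs__().argmax(), "cols", [230+np.diff(g[150:200].mean(0)[230:270]).argmax(), 370+np.diff(g[150:200].mean(0)[370:400]).argmin()])
m=[]
a=cv2.cvtColor(load("w4")["image"],cv2.COLOR_RGB2GRAY);b=cv2.cvtColor(w["image"],cv2.COLOR_RGB2GRAY)
for n,(y0,y1,x0,x1) in dict(pinL=(55,85,215,250),pinM=(55,85,300,335),pinR=(55,85,385,420),grip=(225,262,285,350)).items():
    r=cv2.matchTemplate(b[y0-12:y1+12,x0-12:x1+12],a[y0:y1,x0:x1],cv2.TM_CCOEFF_NORMED);_,v,_,l=cv2.minMaxLoc(r);print(n,round(v,2),l[0]-12,l[1]-12)
E
```

```text
[0.57890957 0.18579122 0.18443673] [-15.96570818  -3.30326015  11.94966046] [-0.39607307  1.9607671  -0.29440287]
w3 shoulder row 124.5 cols [np.int64(247), np.int64(384)]
w4 shoulder row 124.5 cols [np.int64(247), np.int64(384)]
w7 shoulder row 123.5 cols [np.int64(247), np.int64(385)]
pinL 0.51 -10 -1
pinM 0.37 1 1
pinR 0.48 12 0
grip 0.99 0 0
```

Request:
carry_out(
  moves=[
    {"travel":[0,0,0],"twist":[0,0.3,0],"hand":-1},
    {"travel":[0,0,0],"twist":[0,0.3,0],"hand":-1},
    {"travel":[0,0,0],"twist":[0,0,0],"hand":-1},
    {"travel":[0,0,0],"twist":[0,0,0],"hand":-1},
    {"travel":[0,0,0],"twist":[0,0,0],"hand":-1},
  ],
)

```text
time: 23.5
position: [0.5789, 0.1858, 0.1842]
eef_rot: [0.98, -0.02, 0.2, 0.005]
contact_force: [-13.4, -2.4, 9.7]
gripper_width: 0.015
grasp_force: 61.4
```

```bash
python3 - <<'E'
from h import *
s=read_state();print(s["position"],s["contact_force"],s["torque"])
E
```

```text
[0.57889678 0.18577789 0.1841602 ] [-13.4094296   -2.40617936   9.71912927] [-0.27887038  2.39406839 -0.18732183]
```

Request:
carry_out(
  moves=[
    {"travel":[0.0002,0,-0.0005],"twist":[0,-0.3,0],"hand":-1},
    {"travel":[0,0,0],"twist":[0,-0.3,0],"hand":-1},
    {"travel":[0,0,0],"twist":[0,-0.3,0],"hand":-1},
    {"travel":[0,0,0],"twist":[0,0,0],"hand":-1},
    {"travel":[0,0,0],"twist":[0,0,0],"hand":-1},
  ],
)

```text
time: 24.12
position: [0.5791, 0.1858, 0.1845]
eef_rot: [0.981, -0.02, 0.192, 0.005]
contact_force: [-10.5, -1.3, 5.8]
gripper_width: 0.0155
grasp_force: 60.9
```

```bash
cat >> h.py <<'E'
def rx():
    s=read_state();f=s["contact_force"];d=f[2]+2.6;My=s["torque"][1]
    print(np.round(s["position"],4),np.round(s["eef_rot"],4),np.round(f,1),np.round(s["torque"],2),"rx",(.91-.186*f[0]-My)/d,"rail part",(.91-.186*f[0]-My-.47)/(d-2),s["time"])
E
python3 -c "
from h import *
rx()"
```

```text
[0.5791 0.1858 0.1845] [ 0.9811 -0.0203  0.1922  0.0047] [-10.5  -1.3   5.8] [-0.21  1.5  -0.17] rx 0.1617857406023555 rail part 0.13905285357536512 24.125
```

Request:
carry_out(
  moves=[
    {"travel":[-0.0002,0,0.0005],"twist":[0,0,0],"hand":-1},
    {"travel":[0,0,0],"twist":[0,0,0],"hand":-1},
    {"travel":[-0.0009,0,-0.0004],"twist":[0,0,0],"hand":-1},
    {"travel":[0,0,0],"twist":[0,0,0],"hand":-1},
    {"travel":[0,0,0],"twist":[0,0,0],"hand":-1},
  ],
)

```text
time: 24.75
position: [0.5788, 0.1859, 0.1845]
eef_rot: [0.981, -0.02, 0.193, 0.005]
contact_force: [-8.6, -1.0, 5.9]
gripper_width: 0.0151
grasp_force: 60.6
```

```bash
python3 -c "
from h import *
rx()"
```

```text
[0.5788 0.1859 0.1845] [ 0.981  -0.0204  0.1928  0.0046] [-8.6 -1.   5.9] [-0.22  1.07 -0.14] rx 0.1691111997493585 rail part 0.1487873661176752 24.75
```

Request:
carry_out(
  moves=[
    {"travel":[-0.0009,0,-0.0004],"twist":[0,0,0],"hand":-1},
    {"travel":[0,0,0],"twist":[0,0,0],"hand":-1},
    {"travel":[-0.0009,0,-0.0004],"twist":[0,0,0],"hand":-1},
    {"travel":[0,0,0],"twist":[0,0,0],"hand":-1},
    {"travel":[0,0,0],"twist":[0,0,0],"hand":-1},
  ],
)

```text
time: 25.38
position: [0.5772, 0.1859, 0.1845]
eef_rot: [0.981, -0.02, 0.193, 0.004]
contact_force: [-5.4, -0.4, 3.0]
gripper_width: 0.0153
grasp_force: 60.3
```

```bash
python3 -c "
from h import *
rx()"
```

```text
[0.5772 0.1859 0.1845] [ 0.981  -0.0205  0.193   0.0044] [-5.4 -0.4  3. ] [-0.12  0.8  -0.05] rx 0.19708790493526085 rail part 0.17621456882666942 25.375
```

Request:
carry_out(
  moves=[
    {"travel":[-0.0011,0,0.0001],"twist":[0,0,0],"hand":-1},
    {"travel":[0,0,0],"twist":[0,0,0],"hand":-1},
    {"travel":[-0.0011,0,0.0001],"twist":[0,0,0],"hand":-1},
    {"travel":[0,0,0],"twist":[0,0,0],"hand":-1},
    {"travel":[0,0,0],"twist":[0,0,0],"hand":-1},
  ],
)

```text
time: 26.0
position: [0.5765, 0.186, 0.1844]
eef_rot: [0.981, -0.021, 0.194, 0.004]
contact_force: [-2.0, -1.6, 6.9]
gripper_width: 0.0153
grasp_force: 60.6
```

```bash
python3 -c "
from h import *
rx()"
```

```text
[0.5765 0.186  0.1844] [ 0.9808 -0.0206  0.1941  0.0042] [-2.  -1.6  6.9] [-0.24  0.07 -0.04] rx 0.1272116861234995 rail part 0.09835776803860495 26.0
```

Request:
carry_out(
  moves=[
    {"travel":[0,0,0],"twist":[0,0,0],"hand":-0.5},
    {"travel":[0,0,0],"twist":[0,0,0],"hand":-0.2},
    {"travel":[0,0,0],"twist":[0,0,0],"hand":0.2},
    {"travel":[0,0,0],"twist":[0,0,0],"hand":0.2},
    {"travel":[0,0,0],"twist":[0,0,0],"hand":0.2},
  ],
)

```text
time: 26.62
position: [0.5744, 0.1855, 0.1822]
eef_rot: [0.981, -0.021, 0.192, 0.005]
contact_force: [0.0, -0.1, 0.3]
gripper_width: 0.0512
grasp_force: 0.0
```

```bash
python3 -c "
from h import *
rx(); w=snap('wrist','w8.png');print(read_state()['gripper_width'])
Rz=R.from_euler('z',-.042)
p=np.array([.5765,.186,.184-.0304])+Rz.apply([.0782,0,0])
g=cv2.cvtColor(w['image'],cv2.COLOR_RGB2GRAY).astype(float)
print('rows',105.5+abs(np.diff(g[105:150,200:230].mean(1))).argmax(),[230+np.diff(g[135:200].mean(0)[230:270]).argmax(),370+np.diff(g[135:200].mean(0)[370:400]).argmin()])
print(proj(w,p+Rz.apply(np.array([[0,.04,.004],[0,-.04,.004],[0,.07,.012]]))).round(1).tolist())"
```

```text
[0.5744 0.1855 0.1822] [ 0.9812 -0.0207  0.1917  0.0047] [ 0.  -0.1  0.3] [0.02 0.43 0.03] rx 0.16561940359872174 rail part 0.008180944644158689 26.625
0.051475479078221094
rows 121.5 [np.int64(245), np.int64(385)]
[[248.6, 123.4], [383.4, 123.4], [192.5, 118.3]]
```

Request:
carry_out(
  moves=[
    {"travel":[0,0,-0.008],"twist":[0,0,0],"hand":0.2},
    {"travel":[0,0,-0.014],"twist":[0,0,0],"hand":0.2},
    {"travel":[0,0,-0.02],"twist":[0,0,0],"hand":0.2},
    {"travel":[0,0,-0.02],"twist":[0,0,0],"hand":0.2},
    {"travel":[0,0,-0.02],"twist":[0,0,0],"hand":0.2},
  ],
)

```text
time: 27.3
position: [0.543, 0.1872, 0.2598]
eef_rot: [0.981, -0.02, 0.192, 0.005]
contact_force: [0.2, -0.1, 0.1]
gripper_width: 0.0509
grasp_force: 0.0
```

```bash
python3 - <<'E'
from h import *
for i in range(4): snap("top")
w=snap("wrist","w9.png");s=read_state();print(s["position"],s["contact_force"])
im=w["image"];Rz=R.from_euler('z',-.042);O=np.array([.5765,.186,.184-.0304])+Rz.apply([.0782,0,0])
print(O)
pts=np.array([[0,40,4],[0,-40,4],[-103,40,4],[-103,-40,4],[-98,8,50],[-98,-8,50],[-62,8,50],[-62,-8,50]])/1000
print(proj(w,O+Rz.apply(pts)).round(1).tolist())
hsv=cv2.cvtColor(im,cv2.COLOR_RGB2HSV);m=((hsv[...,1]<50)&(hsv[...,2]>150)).astype(np.uint8)
c=max(cv2.findContours(m,0,2)[0],key=cv2.contourArea);print(cv2.approxPolyDP(c,3,True).reshape(-1,2).tolist())
E
```

```text
[0.54360739 0.18646719 0.25809269] [ 0.51025411 -0.05720193  0.2314392 ]
[0.65463104 0.18271657 0.1536    ]
[[269.3, 121.9], [362.0, 121.9], [267.2, 242.5], [364.3, 242.4], [304.0, 237.0], [327.8, 237.0], [304.1, 184.0], [327.5, 184.0]]
[[187, 102], [211, 103], [210, 92], [215, 94], [215, 86], [195, 88], [195, 82], [426, 82], [422, 0], [404, 2], [384, 28], [361, 39], [327, 33], [311, 20], [304, 0], [272, 1], [250, 29], [217, 40], [196, 35], [192, 91], [187, 92]]
```

```bash
python3 - <<'E'
from h import *
w=load("w9");im=w["image"];g=cv2.cvtColor(im,cv2.COLOR_RGB2GRAY).astype(float)
for y in range(95,260,10):
    d=np.diff(cv2.GaussianBlur(g[y:y+3].mean(0).reshape(1,-1),(5,1),1).ravel());print(y+1,[(int(i),int(round(d[i]))) for i in range(180,450) if abs(d[i])>12 and abs(d[i])==abs(d[max(0,i-3):i+4]).max()])
for c in (230,240,285,345,390,400):
    d=np.diff(g[80:270,c-2:c+3].mean(1));print("col",c,[(80+int(i),int(round(d[i]))) for i in range(len(d)) if abs(d[i])>15 and abs(d[i])==abs(d[max(0,i-3):i+4]).max()])
E
```

```text
96 [(186, 34), (211, -38), (236, -15), (284, 19), (348, -20), (390, 15), (421, 46), (429, -42)]
106 [(244, -12), (277, 14), (412, -12)]
116 []
126 [(267, 19), (364, 24), (378, -19)]
136 [(267, 62), (362, -69), (378, -21)]
146 [(267, 63), (362, -65), (378, -19)]
156 [(267, 63), (362, -63), (381, -21), (444, 19)]
166 [(204, -31), (243, -12), (267, 64), (363, -64), (371, -19), (389, 14), (431, 16)]
176 [(204, -29), (238, -12), (267, 63), (363, -73), (381, 21), (394, -15)]
186 [(204, -29), (267, 62), (304, -45), (325, 41), (363, -80), (368, 24)]
196 [(196, -15), (237, 22), (255, -28), (266, 63), (303, -63), (326, 62), (363, -82), (372, 23)]
206 [(192, -29), (224, 20), (255, -28), (266, 63), (293, -52), (303, -25), (326, 61), (363, -43)]
216 [(201, -19), (211, 20), (256, -29), (266, 61), (293, -51), (303, -23), (326, 63), (363, -40)]
226 [(256, -27), (266, 61), (291, -50), (303, -25), (326, 60), (363, -39)]
236 [(256, -28), (266, 62), (291, -50), (303, -20), (326, 52), (363, -40)]
246 [(258, -34), (266, 12), (315, 27), (366, -41), (374, 37)]
256 [(231, -32), (241, 33), (253, -38), (266, 12), (315, 25), (366, -38), (379, 33), (390, -31), (400, 29)]
col 230 [(82, -118), (117, -21), (202, 38), (259, -29)]
col 240 [(82, -121), (192, 38), (248, -38), (258, 17)]
col 285 [(82, -129), (132, 76), (241, -96), (262, 31)]
col 345 [(82, -87), (131, 108), (240, -97)]
col 390 [(82, -88), (118, -17), (169, 32), (248, -66), (255, 17)]
col 400 [(82, -87), (117, -26), (177, 17), (259, -32)]
```

```bash
cat > fit.py <<'E'
from h import *
from scipy.optimize import least_squares
def sub(d,i):
    a,b,c=abs(d[i-1:i+2]);return i+.5*(a-c)/(a-2*b+c)+.5
def run(f,O,yaw,rows,cl,cr,ecols,er):
    w=load(f);g=cv2.GaussianBlur(cv2.cvtColor(w["image"],cv2.COLOR_RGB2GRAY).astype(float),(3,3),.8)
    L=[];Rr=[]
    for y in rows:
        d=np.diff(g[y]);i=cl-5+d[cl-5:cl+6].argmax();L.append((sub(d,i),y));i=cr-5+d[cr-5:cr+6].argmin();Rr.append((sub(d,i),y))
    E=[(c,sub(d,er-6+d[er-6:er+7].argmin())) for c in ecols for d in [np.diff(g[:,c])]]
    L,Rr,E=map(np.array,(L,Rr,E))
    def res(p):
        Q=R.from_euler("z",yaw+p[3])*R.from_euler("y",p[4]);o=O+p[:3]
        P=proj(w,o+Q.apply(np.array([[0,40,4],[-103,40,4],[0,-40,4],[-103,-40,4]])/1000))
        def col(a,b,y): return a[0]+(b[0]-a[0])*(y-a[1])/(b[1]-a[1])
        return np.r_[L[:,0]-col(P[0],P[1],L[:,1]),Rr[:,0]-col(P[2],P[3],Rr[:,1]),(E[:,1]-(P[1][1]+(P[3][1]-P[1][1])*(E[:,0]-P[1][0])/(P[3][0]-P[1][0])))*2]
    r=least_squares(res,np.zeros(5),loss="soft_l1",x_scale=[.001,.001,.001,.01,.01])
    cov=np.linalg.inv(r.jac.T@r.jac)*(r.fun**2).mean();print(f,"d mm",(r.x[:3]*1e3).round(2),"yaw,pitch deg(+nose down)",np.degrees(r.x[3:]).round(2),"sd pitch",np.degrees(cov[4,4]**.5).round(2),"sd z",(1e3*cov[2,2]**.5).round(2))
if __name__=="__main__":
    Rz=R.from_euler("z",.095);run("w1",np.array([.6107,-.230,0]),.095,range(152,230),282,351,range(286,300,3),234)
    run("w9",np.array([.6546,.1827,.1536]),-.042,range(136,200),267,362,list(range(272,288,3))+list(range(335,358,3)),241)
E
python3 fit.py
```

```text
w1 d mm [0.54 0.38 0.72] yaw,pitch deg(+nose down) [-0.13  0.28] sd pitch 0.19 sd z 0.2
w9 d mm [1.5  0.5  4.72] yaw,pitch deg(+nose down) [ 0.18 -1.75] sd pitch 0.15 sd z 0.12
```

The tongue fit says the front is on the rails but the rear is about 1.75° high, held up by bar friction. I'll regrip and turn the nose down.

Request:
carry_out(
  moves=[
    {"travel":[0,0,0.02],"twist":[0,0,0],"hand":0.2},
    {"travel":[0,0,0.02],"twist":[0,0,0],"hand":0.2},
    {"travel":[0,0,0.02],"twist":[0,0,0],"hand":0.2},
    {"travel":[0,0,0.014],"twist":[0,0,0],"hand":0.2},
    {"travel":[0,0,0.008],"twist":[0,0,0],"hand":0.2},
  ],
)

```text
time: 28.18
position: [0.5743, 0.1853, 0.1809]
eef_rot: [0.981, -0.021, 0.191, 0.005]
contact_force: [0.1, 0.4, 1.3]
gripper_width: 0.0511
grasp_force: 0.0
```

```bash
python3 - <<'E'
from h import *
snap("top");snap("top");rx()
E
```

```text
[0.5742 0.1854 0.1813] [ 0.9814 -0.0207  0.191   0.0048] [0.1 0.1 0.3] [ 0.01  0.41 -0.01] rx 0.16214502382952786 rail part 0.005851650614514711 28.275
```

Request:
carry_out(
  moves=[
    {"travel":[0,0,0],"twist":[0,0,0],"hand":-0.3},
    {"travel":[0,0,0],"twist":[0,0,0],"hand":-0.6},
    {"travel":[0,0,0],"twist":[0,0,0],"hand":-1},
    {"travel":[0,0,0],"twist":[0,0,0],"hand":-1},
    {"travel":[0,0,0],"twist":[0,0,0],"hand":-1},
  ],
)

```text
time: 28.9
position: [0.5745, 0.1858, 0.1829]
eef_rot: [0.981, -0.021, 0.192, 0.005]
contact_force: [-3.8, -1.0, 6.7]
gripper_width: 0.0151
grasp_force: 58.8
```

```bash
python3 - <<'E'
from h import *
rx()
E
```

```text
[0.5745 0.1858 0.1829] [ 0.9811 -0.0206  0.1922  0.0046] [-3.8 -1.   6.7] [-0.    0.54  0.06] rx 0.11633126049607852 rail part 0.08396810291068339 28.9
```

Request:
carry_out(
  moves=[
    {"travel":[0.0003,0,-0.0006],"twist":[0,-0.5,0],"hand":-1},
    {"travel":[0.0003,0,-0.0006],"twist":[0,-0.5,0],"hand":-1},
    {"travel":[0.0003,0,-0.0006],"twist":[0,-0.5,0],"hand":-1},
    {"travel":[0,0,0],"twist":[0,0,0],"hand":-1},
    {"travel":[0,0,0],"twist":[0,0,0],"hand":-1},
  ],
)

```text
time: 29.52
position: [0.575, 0.1858, 0.1847]
eef_rot: [0.984, -0.021, 0.179, 0.004]
contact_force: [-2.1, 0.6, 4.7]
gripper_width: 0.0154
grasp_force: 59.0
```

```bash
python3 - <<'E'
from h import *
rx()
E
```

```text
[0.575  0.1858 0.1847] [ 0.9836 -0.0208  0.1793  0.0042] [-2.1  0.6  4.7] [ 0.14 -0.2   0.12] rx 0.20554403307596464 rail part 0.19439858375670618 29.525
```

Request:
carry_out(
  moves=[
    {"travel":[0.0003,0,-0.0006],"twist":[0,-0.5,0],"hand":-1},
    {"travel":[0.0003,0,-0.0006],"twist":[0,-0.5,0],"hand":-1},
    {"travel":[0.0003,0,-0.0006],"twist":[0,-0.5,0],"hand":-1},
    {"travel":[0,0,0],"twist":[0,0,0],"hand":-1},
    {"travel":[0,0,0],"twist":[0,0,0],"hand":-1},
  ],
)

```text
time: 30.15
position: [0.5754, 0.1857, 0.1865]
eef_rot: [0.986, -0.021, 0.166, 0.004]
contact_force: [5.0, 3.0, 0.9]
gripper_width: 0.0153
grasp_force: 58.5
```

```bash
sed -i 's/^    run("w1"/    pass #&/; s/^    Rz=R.from_euler("z",.095);run.*//' fit.py; python3 - <<'E'
from h import *
rx();w=snap("wrist","wa.png")
g=cv2.GaussianBlur(cv2.cvtColor(w["image"],cv2.COLOR_RGB2GRAY).astype(float),(3,3),.8)
for y in(140,180,220):d=np.diff(g[y]);print(y,230+d[230:280].argmax(),350+d[350:400].argmin())
# pitch from widths, assume tongue at known x,y
from scipy.optimize import least_squares
from fit import sub
rows=range(140,225,2);L=[];Q=[]
for y in rows:
    d=np.diff(g[y]);i=235+d[235:265].argmax();j=370+d[370:395].argmin();L.append(sub(d,i));Q.append(sub(d,j))
L=np.array(L);Q=np.array(Q);O=np.array([.6553,.183,.158])
def res(p):
    Rr=R.from_euler("z",-.04+p[3])*R.from_euler("y",p[2]);P=proj(w,O+[0,p[0],p[1]]+Rr.apply(np.array([[0,40,4],[-60,40,4],[0,-40,4],[-60,-40,4]])/1000))
    c=lambda a,b:a[0]+(b[0]-a[0])*(np.array(rows)-a[1])/(b[1]-a[1])
    return np.r_[L-c(P[0],P[1]),Q-c(P[2],P[3])]
r=least_squares(res,np.zeros(4),loss="soft_l1",x_scale=[.001,.001,.01,.01]);print((r.x[:2]*1e3).round(2),np.degrees(r.x[2:]).round(2),abs(r.fun).mean())
E
```

```text
[0.5754 0.1857 0.1865] [ 0.9858 -0.0209  0.1664  0.0038] [5.  3.  0.9] [ 0.63 -1.15  0.33] rx 0.32134811318944995 rail part 0.4373663485579434 30.15
140 246 385
180 246 385
220 245 386
[0.02 0.3 ] [-0.13 -0.01] 0.06398290657809179
```

Request:
carry_out(
  moves=[
    {"travel":[-0.0002,0,0.0006],"twist":[0,0,0],"hand":-1},
    {"travel":[-0.0002,0,0.0005],"twist":[0,0,0],"hand":-1},
    {"travel":[0,0,0],"twist":[0,0,0],"hand":-1},
    {"travel":[0,0,0],"twist":[0,0,0],"hand":-1},
    {"travel":[0,0,0],"twist":[0,0,0],"hand":-1},
  ],
)

```text
time: 30.82
position: [0.5754, 0.1857, 0.1863]
eef_rot: [0.986, -0.021, 0.167, 0.004]
contact_force: [-0.9, 1.1, 10.0]
gripper_width: 0.0154
grasp_force: 60.0
```

```bash
python3 - <<'E'
from h import *
rx()
E
```

```text
[0.5754 0.1857 0.1863] [ 0.9857 -0.0208  0.1671  0.0042] [-0.9  1.1 10. ] [ 0.18 -0.79  0.14] rx 0.14837702526793559 rail part 0.13204467107059567 30.825
```

Contact is now spread between shoulder and rear: 10 N of press and position barely moving, so the tray is bottomed. Release and check.

Request:
carry_out(
  moves=[
    {"travel":[0,0,0],"twist":[0,0,0],"hand":-0.5},
    {"travel":[0,0,0],"twist":[0,0,0],"hand":-0.2},
    {"travel":[0,0,0],"twist":[0,0,0],"hand":0.2},
    {"travel":[0,0,0],"twist":[0,0,0],"hand":0.2},
    {"travel":[0,0,0],"twist":[0,0,0],"hand":0.2},
  ],
)

```text
time: 31.45
position: [0.5747, 0.1854, 0.1849]
eef_rot: [0.986, -0.021, 0.166, 0.004]
contact_force: [-0.3, 0.1, 0.2]
gripper_width: 0.0514
grasp_force: 0.0
```

Request:
carry_out(
  moves=[
    {"travel":[0,0,-0.008],"twist":[0,0,0],"hand":0.2},
    {"travel":[0,0,-0.014],"twist":[0,0,0],"hand":0.2},
    {"travel":[0,0,-0.02],"twist":[0,0,0],"hand":0.2},
    {"travel":[0,0,-0.02],"twist":[0,0,0],"hand":0.2},
    {"travel":[0,0,-0.02],"twist":[0,0,0],"hand":0.2},
  ],
)

```text
time: 32.08
position: [0.5475, 0.187, 0.2642]
eef_rot: [0.986, -0.021, 0.166, 0.004]
contact_force: [1.0, -0.3, 0.1]
gripper_width: 0.051
grasp_force: 0.0
```

```bash
python3 - <<'E'
from h import *
from fit import run
for i in range(4): snap("top")
w=snap("wrist","wb.png");print(read_state()["contact_force"],read_state()["position"])
g=cv2.GaussianBlur(cv2.cvtColor(w["image"],cv2.COLOR_RGB2GRAY).astype(float),(3,3),.8)
for y in(140,160,190):d=np.diff(g[y]);print(y,250+d[250:280].argmax(),350+d[350:380].argmin())
d=np.diff(g[:,275:286].mean(1));er=215+int(d[215:265].argmin());print("er",er)
run("wb",np.array([.6546,.1827,.1536]),-.042,range(136,200),267,362,list(range(272,288,3))+list(range(335,358,3)),er)
E
```

```text
[-0.28248146  0.87925737 -1.0142608 ] [0.5479563  0.18632434 0.2624917 ]
140 267 363
160 267 363
190 267 363
er 239
wb d mm [1.34 0.26 5.03] yaw,pitch deg(+nose down) [0.1 0.1] sd pitch 0.14 sd z 0.11
```

The tray reads level (0.1°), its front did not give under the press, and the gripper is clear. Handing in.

```bash
python3 -c "
from h import *
print(ticket.close_job())"
```

```text
the job is handed in; nothing more can be done
None
```

The tray is in the middle bay, shoulders past the lips, released and level on the rails (0.1° measured after release). The job is handed in at about 32 s, but the hand-in gave no verdict and the squeeze between spring bar and lips was not measured after release.

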